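# Close the shipping carton and weight its flaps

### The arm

A 6-joint arm with a two-finger parallel gripper is mounted at the origin on the work surface. World frame = base frame: x ahead of the robot, y to its left, z up, the work surface at z = 0. Lengths are in m, angles in rad, forces in N, time in s.
With the tool pointing down it reaches from about 0.3 to 0.825 m from the base axis. Payload 5.4 kg.
Tool frame: the origin (TCP) lies at the very end of the fingers, on their centre line; the grasp point (between the pads) lies 19 mm behind it; z points along the fingers, y is the line along which they close (so a half turn about z gives the same grasp; the last joint's range is limited). The gripper opens to 92 mm and grips with 3 to 60 N. Pads are 20 mm wide; open, the fingers measure 128 mm over their backs; the gripper's body (75 mm by 189 mm) begins 69 mm behind the grasp point.
Start: joints at [-1.553, 0.158, 1.597, -0, 1.386, -0.21], TCP at [0.13, -0.56, 0.215] pointing down, gripper open.
Joint ranges: [-2.91, 2.91], [-0.94, 2.29], [0.18, 2.7], [-1.29, 4.43], [0.17, 2.64], [-3, 3]. Speed limits (rad/s): [2.57, 2.57, 3.14, 3.14, 3.14, 3.14].

### API

Orientations are given as a rotation vector (axis times angle).
In Python, from workcell import bot gives the robot as it stands. Calls block until the motion is done:
- bot.goto(position, orientation): joint-space move of the TCP to a pose.
- bot.line_to(position, rot=None, max_speed=0.15): straight line of the TCP; rot=None keeps the orientation; max_speed is the mean speed in m/s.
- bot.set_joints(angles): joint-space move.
- bot.set_gripper(opening, newtons=None): opening from 0.0 (shut) to 1.0 (fully open); newtons is the grip in N (None keeps the last); returns when the fingers have stopped.
- bot.hold(seconds).
- bot.inverse_kinematics(position, orientation): joint angles nearest the present ones, or None.
- bot.read_camera(name): name is "scene" or "top"; returns a dict with "pixels" (480x640x3 uint8, blue, green, red), "fx", "fy", "cx", "cy" (pixels), "k1" (the pictures are not rectified: a ray, as slopes to the right and down, at radius r is drawn at 1 + k1 r^2 times it, then the intrinsics apply), "R" (3x3) and "t" (3): a world point X has camera coordinates R X + t. Camera axes: x right, y down, z forward; pixel columns grow to the right and rows downward; lengths in m; the calibration is good to about 2 mm. A picture is of the moment at which its call begins. There is no depth.
A pose or a line that the arm cannot do raises bot.MotionError and nothing moves.
- bot.job_done(): hands the job in; it is judged then, once.
Readings, each from a call of its own:
- bot.current_clock(): time.
- bot.current_joints(): joint angles.
- bot.current_joint_vel(): joint speeds.
- bot.current_effort(): joint torques, N m.
- bot.current_ee_pos(): TCP position.
- bot.current_tool_rot(): TCP orientation.
- bot.current_contact_force(): force on the tool from outside, world axes, zero at the start.
- bot.current_ft_torque(): the same for the moment, N m.
- bot.current_opening(): opening from 0.0 (shut) to 1.0 (fully open).
- bot.current_grip_force(): force on a finger pad.
Only numpy, scipy, OpenCV 4.12 (cv2) and the standard library are available. Lean on these libraries where they do the work, as an engineer would, in place of code of your own. Each camera call takes 0.05 s, during which the arm holds its last target. There are 200 camera calls.

### The job

Take the wooden block out of the open carton and lay it down on its side on the table beside the carton, letting go of it. Then close the carton: fold both short flaps down flat first, and after them both long flaps down flat over them. Last, take the block again and leave it lying on the closed carton along the seam where the two long flaps meet, centred so that it rests on both, and do not disturb the jar, the cup or the tape roll.

Things in the scene. Friction and masses are not known exactly. Their poses are not given: they have to be found in the camera images.
- carton: Plain brown cardboard shipping carton, open on top, standing on the table; it does not shift. Outside 140 mm along its own x, 200 mm along its own y, walls 4 mm thick, rim about 88 mm above the table. Origin: centre of its underside, on the table. A flat paper-wrapped parcel fills its floor; the parcel's top is 18 mm above the table. At the start a wooden block stands on the parcel.
- block: Plain hardwood pressing block, a square bar 48 x 48 x 170 mm, about 0.33 kg, loose. Origin: centre of one 48 x 48 end face (the lower one at the start); its z axis runs along the 170 mm length, its x and y axes are normal to the long sides. At the start it stands on end in the carton and sticks out about 100 mm above the rim.
- block_mid (a point): Centre of the wooden block (85 mm from either end).
- jar: Bystander: white plastic paint jar, 84 mm across, 115 mm high. Origin: centre of its underside.
- cup: Bystander: plain aluminium cup, 76 mm across the rim, 100 mm high. Origin: centre of its underside.
- tape: Bystander: roll of clear packing tape lying flat, 104 mm across, 48 mm high. Origin: centre of its underside.
- short_left_flap (a joint): Angle of the short flap hinged on the carton's +y (short) wall: 0 = folded shut, level over the opening; 1.57 = standing straight up; more = leaning outward. It stays at the angle where it is left. Cardboard, 130 mm along the hinge, 67 mm from hinge to free edge, 4 mm thick; shut, its top face is 90 mm above the table.
- short_left_hinge (a point): Middle of the hinge line of the short flap hinged on the carton's +y (short) wall, 88 mm above the table (fixed to the carton; its axes are the carton's).
- short_left_edge (a point): Middle of the free edge of the short flap hinged on the carton's +y (short) wall (moves with the flap).
- short_right_flap (a joint): Angle of the short flap hinged on the carton's -y (short) wall: 0 = folded shut, level over the opening; 1.57 = standing straight up; more = leaning outward. It stays at the angle where it is left. Cardboard, 130 mm along the hinge, 67 mm from hinge to free edge, 4 mm thick; shut, its top face is 90 mm above the table.
- short_right_hinge (a point): Middle of the hinge line of the short flap hinged on the carton's -y (short) wall, 88 mm above the table (fixed to the carton; its axes are the carton's).
- short_right_edge (a point): Middle of the free edge of the short flap hinged on the carton's -y (short) wall (moves with the flap).
- long_far_flap (a joint): Angle of the long flap hinged on the carton's +x (long) wall: 0 = folded shut, level over the opening; 1.57 = standing straight up; more = leaning outward. It stays at the angle where it is left. Cardboard, 200 mm along the hinge, 67 mm from hinge to free edge, 4 mm thick; shut, its top face is 94 mm above the table.
- long_far_hinge (a point): Middle of the hinge line of the long flap hinged on the carton's +x (long) wall, 92 mm above the table (fixed to the carton; its axes are the carton's).
- long_far_edge (a point): Middle of the free edge of the long flap hinged on the carton's +x (long) wall (moves with the flap).
- long_near_flap (a joint): Angle of the long flap hinged on the carton's -x (long) wall: 0 = folded shut, level over the opening; 1.57 = standing straight up; more = leaning outward. It stays at the angle where it is left. Cardboard, 200 mm along the hinge, 67 mm from hinge to free edge, 4 mm thick; shut, its top face is 94 mm above the table.
- long_near_hinge (a point): Middle of the hinge line of the long flap hinged on the carton's -x (long) wall, 92 mm above the table (fixed to the carton; its axes are the carton's).
- long_near_edge (a point): Middle of the free edge of the long flap hinged on the carton's -x (long) wall (moves with the flap).
Mind the look-alikes: they are no part of the job. There is more than one size of the block; the job needs the largest.

How it is judged:
On the way, in this order (a step that is already met when the one before it is completed fails the run):
1. the block lies on its side on the table outside the carton, released (angle between block's own z axis and vertical between 1.45 and 1.69 rad and height (world z) of block_mid below 0.032 m and horizontal distance between block_mid and carton above 0.09 m and contact force between the fingers and block below 0.1 N and linear speed of block below 0.03 m/s), for 0.2 s.
2. both short flaps are folded down (within 0.15 rad of flat) while both long flaps are still open (over 0.8 rad) (value of joint each of short_left_flap, short_right_flap below 0.15 rad and value of joint each of long_far_flap, long_near_flap above 0.8 rad), for 0.2 s.
3. both long flaps are folded down too (all four within 0.15 rad of flat) (value of joint each of short_left_flap, short_right_flap, long_far_flap, long_near_flap below 0.15 rad), for 0.2 s.
At the end, for the whole second after the job is handed in: All four flaps are within 0.15 rad of flat, and the block lies at rest on top of the long flaps, its length along the seam (within 0.2 rad), its centre within 14 mm of the seam line and within 35 mm of the middle of the carton along the seam (all of step 3 and angle between block's own z axis and vertical between 1.45 and 1.69 rad and z of block_mid in the frame of carton between 0.108 and 0.128 m and x of block_mid in the frame of carton between -0.014 and 0.014 m and y of block_mid in the frame of carton between -0.035 and 0.035 m and angle between the z axis of block and the y axis of carton, either way round below 0.2 rad and linear speed of block below 0.02 m/s); the robot touches nothing.
It fails at once if the jar is disturbed (moved over 30 mm) (distance of jar from where it was at the start of the episode above 0.03 m).
It fails at once if the cup is disturbed (moved over 30 mm) (distance of cup from where it was at the start of the episode above 0.03 m).
It fails at once if the tape roll is disturbed (moved over 30 mm) (distance of tape from where it was at the start of the episode above 0.03 m).
It also fails if it takes over 72 s, if anything falls off the work surface, if the arm or the gripper's body presses on something with over 40 N, if the wrist force passes 120 N, or if a joint passes its speed limit or range.

## Working session

There is one attempt and no reset: what is moved stays moved. The work goes in short steps, each a Python script; the robot and the scene stay as the last script left them, time stands still between calls to the robot, and variables do not carry over. Pictures are saved under pics/ and viewed, at most 10 in all, crops included, and the job is handed in when it is done.

```bash
ls; mkdir -p pics; python3 - <<'E'
from workcell import bot
import cv2,numpy as np
for n in("scene","top"):
    c=bot.read_camera(n);cv2.imwrite(f"pics/{n}0.png",c["pixels"])
    R=np.array(c["R"]);print(n,c["fx"],c["fy"],c["cx"],c["cy"],c["k1"],(-R.T@np.array(c["t"])).round(3),R.round(3).tolist())
print(bot.current_clock(),bot.current_tool_rot())
E
```

```text
pics
scene 536.7966540767503 536.7966540767503 317.7361354206516 238.9048592105982 -0.022850122964672162 [ 1.102 -0.746  0.67 ] [[0.781, 0.625, 0.016], [0.356, -0.424, -0.833], [-0.514, 0.656, -0.553]]
top 532.7542248857985 532.7542248857985 321.7808771840448 234.65805789261302 -0.035938185094803884 [ 0.406 -0.092  1.156] [[0.008, -1.0, 0.002], [-0.985, -0.008, -0.17], [0.17, -0.0, -0.986]]
0.1 [-3.11950841e+00 -3.56907577e-01 -2.57440488e-04]
```

View pics/scene0.png

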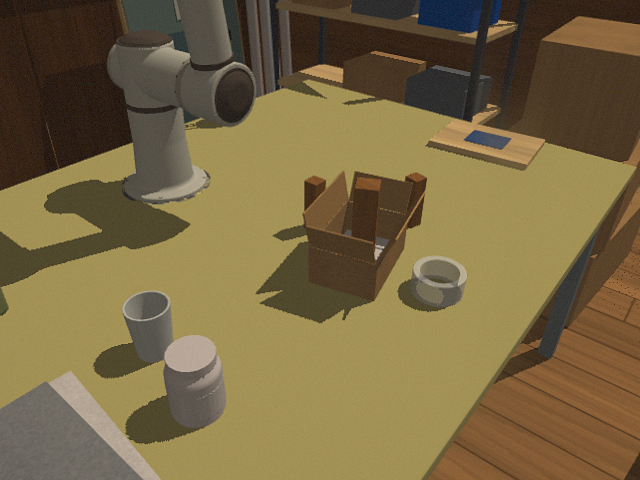

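View pics/top0.png

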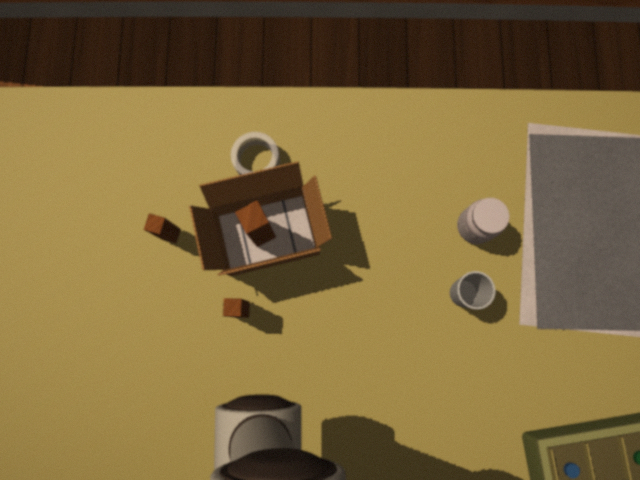

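The scene view shows the carton at (360,240), with the jar at (195,380), the cup at (150,325) and the tape at (438,280). There are three wooden bars: one inside the carton (368,210) and two on the table at (315,195) and (415,200). The top view shows the same bars at (255,222), (236,308) and (158,225). The one inside the carton fits the description, since it stands in the carton and looks largest. I'll confirm that in an enlarged crop.

```bash
python3 - <<'E'
import cv2,numpy as np
a=cv2.imread("pics/top0.png")[130:290,140:350];b=cv2.imread("pics/scene0.png")[160:310,290:480]
f=lambda im,s:cv2.convertScaleAbs(cv2.resize(im,None,fx=s,fy=s,interpolation=cv2.INTER_CUBIC),alpha=1.6)
cv2.imwrite("pics/c1.png",f(a,3.8)); cv2.imwrite("pics/c2.png",f(b,4))
E
cat > h.py <<'E'
from workcell import bot
import cv2,numpy as np
def cam(n):
    c=bot.read_camera(n); c["R"]=np.array(c["R"]);c["t"]=np.array(c["t"]);return c
def ray(c,p):
    K=np.array([[c["fx"],0,c["cx"]],[0,c["fy"],c["cy"]],[0,0,1]])
    q=cv2.undistortPoints(np.array([[p]],float),K,np.array([c["k1"],0,0,0]))[0,0]
    d=c["R"].T@np.array([q[0],q[1],1]);return -c["R"].T@c["t"],d/np.linalg.norm(d)
def plane(c,p,z):
    o,d=ray(c,p);return o+d*(z-o[2])/d[2]
def tri(c1,p1,c2,p2):
    o1,d1=ray(c1,p1);o2,d2=ray(c2,p2)
    s=np.linalg.lstsq(np.c_[d1,-d2],o2-o1,rcond=None)[0]
    a,b=o1+s[0]*d1,o2+s[1]*d2;return (a+b)/2,np.linalg.norm(a-b)
def proj(c,X):
    K=np.array([[c["fx"],0,c["cx"]],[0,c["fy"],c["cy"]],[0,0,1]])
    return cv2.projectPoints(np.array([X],float).reshape(-1,1,3),cv2.Rodrigues(c["R"])[0],c["t"],K,np.array([c["k1"],0,0,0]))[0][:,0]
E
```

```text
(no output)
```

View pics/c1.png

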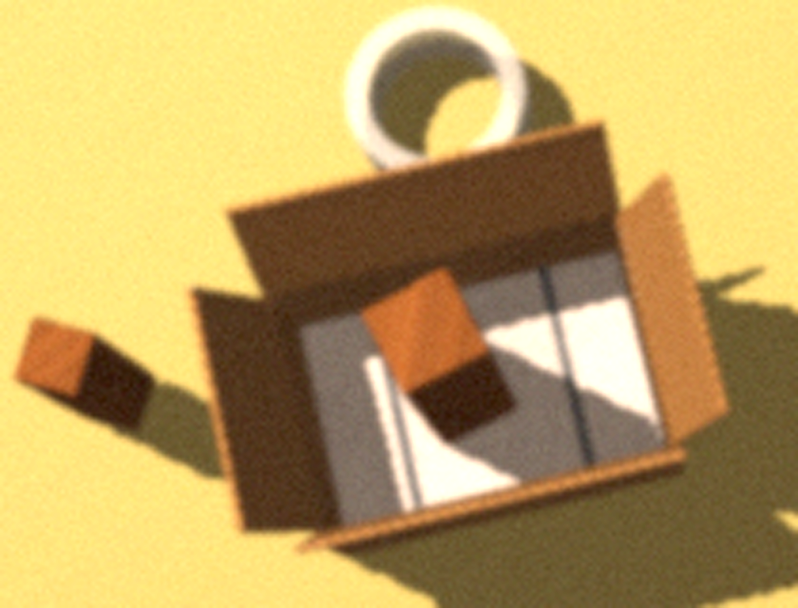

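View pics/c2.png

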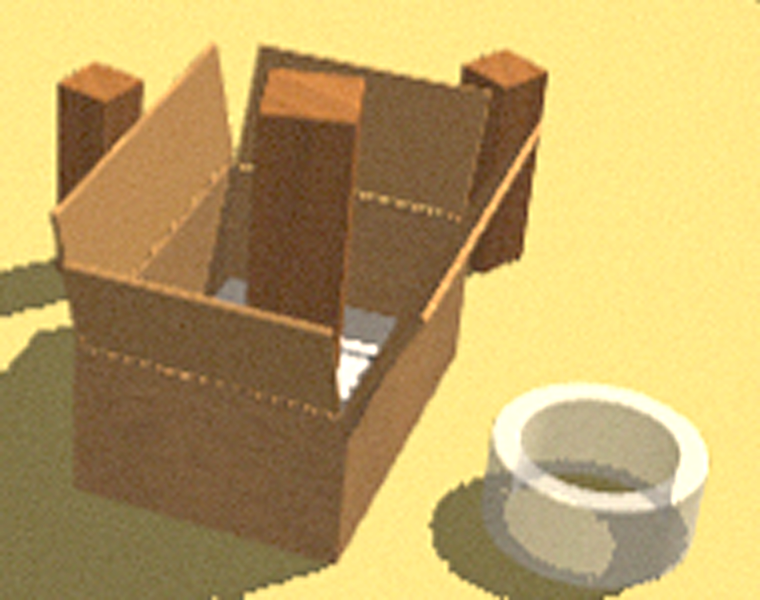

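Crop 1 (top) and crop 2 (scene) confirm it. The bar in the carton has a top face about 48 mm wide and clearly wider than the other two, and it sticks out above the rim. The flaps lean outward to differing degrees, and the tape sits close to the far (+x) wall. Next I'll measure.

```bash
cat > m.py <<'E'
from h import *
T=cam("top");S=cam("scene")
t=lambda u,v:(u/3.8+140-.37,v/3.8+130-.37); s=lambda u,v:(u/4+290-.37,v/4+160-.37)
print("block top")
P=[]
for a,b in [((443,268),(358,123)),((488,352),(262,112)),((412,390),(270,72)),((362,312),(365,76))]:
    X,e=tri(T,t(*a),S,s(*b));P.append(X);print(X.round(4),round(e,4))
P=np.array(P);print("c",P.mean(0).round(4),[np.linalg.norm(P[i]-P[i-1]).round(4) for i in range(4)])
print("plane188 top",[plane(T,t(*a),.188)[:2].round(4) for a in [(443,268),(488,352),(412,390),(362,312)]])
print("rim");
for a,b in [((618,218),(343,412)),((667,448),(78,347))]:
    X,e=tri(T,t(*a),S,s(*b));print(X.round(4),round(e,4))
print("base",[plane(S,s(*b),0).round(4) for b in [(75,487),(337,562)]],"right far",plane(S,s(455,355),0).round(4))
print("rim far corners z.09",[plane(T,t(*a),.09).round(4) for a in [(270,300),(338,525),(618,218),(667,448)]])
print("flap edges")
for n,a,b in [("far -y",(603,125),(425,318)),("far +y",(232,210),(543,127)),("near -y",(685,455),(55,213)),("near +y",(302,548),(213,45)),
  ("sr -x",(727,410),(65,265)),("sr +x",(667,176),(335,332)),("sl +x",(192,290),(488,92)),("sl -x",(243,530),(262,47))]:
    X,e=tri(T,t(*a),S,s(*b));print(n,X.round(4),round(e,4))
print("tape",[plane(T,t(*a),.048).round(3) for a in [(345,95),(527,95),(437,5)]])
print("jar/cup",plane(T,(490,215),.115).round(3),plane(T,(477,291),.1).round(3))
print("decoys",plane(T,t(60,355),.12).round(3),plane(T,(236,308),.1).round(3))
E
python3 m.py
```

```text
block top
[0.6375 0.0313 0.1867] 0.0011
[0.5964 0.0088 0.1873] 0.0034
[0.5766 0.0447 0.1881] 0.0019
[0.6152 0.0704 0.1887] 0.0023
c [0.6064 0.0388 0.1877] [np.float64(0.0451), np.float64(0.0469), np.float64(0.041), np.float64(0.0464)]
plane188 top [array([0.6368, 0.0308]), array([0.595 , 0.0076]), array([0.5759, 0.0441]), array([0.6144, 0.0698])]
rim
[ 0.6906 -0.05    0.0876] 0.0031
[ 0.5621 -0.0803  0.084 ] 0.0044
base [array([ 0.5614, -0.0844,  0.    ]), array([ 0.6959, -0.0486,  0.    ])] right far [0.6479 0.1409 0.    ]
rim far corners z.09 [array([0.6418, 0.1361, 0.09  ]), array([0.5203, 0.0948, 0.09  ]), array([ 0.6887, -0.051 ,  0.09  ]), array([ 0.5628, -0.0788,  0.09  ])]
flap edges
far -y [ 0.7236 -0.0438  0.1505] 0.0036
far +y [0.6769 0.1459 0.1506] 0.0033
near -y [ 0.55   -0.088   0.1579] 0.0018
near +y [0.502  0.101  0.1577] 0.0016
sr -x [ 0.5741 -0.1092  0.1493] 0.0011
sr +x [ 0.6976 -0.0767  0.1487] 0.0048
sl +x [0.6346 0.1644 0.149 ] 0.0023
sl -x [0.5119 0.133  0.1475] 0.0019
tape [array([0.771, 0.108, 0.048]), array([0.772, 0.004, 0.048]), array([0.826, 0.057, 0.048])]
jar/cup [ 0.628 -0.429  0.115] [ 0.477 -0.401  0.1  ]
decoys [0.605 0.239 0.12 ] [0.44  0.076 0.1  ]
```

```bash
cat >> h.py <<'E'
from scipy.spatial.transform import Rotation as Ro
UP=np.array([0,0,1.])
def rot(az,tilt,sg):   # tool back leans by tilt toward azimuth az; closing axis horizontal, normal to az
    d=np.array([np.cos(az),np.sin(az),0]); z=-(np.cos(tilt)*UP+np.sin(tilt)*d)
    y=sg*np.cross(UP,d); return Ro.from_matrix(np.c_[np.cross(y,z),y,z]).as_rotvec(),z
def pose(g,az,tilt,sg,back=0):  # g = grasp point
    r,z=rot(az,tilt,sg); return np.array(g)+(.019-back)*z, r
C=np.array([.603,.028]);YAW=.25
UX=np.array([np.cos(YAW),np.sin(YAW)]);UY=np.array([-np.sin(YAW),np.cos(YAW)])
def cw(x,y,z): return np.r_[C+x*UX+y*UY,z]
E
python3 - <<'E'
from h import *
B=np.array([.606,.0385]);by=.508; D=np.deg2rad
def ik(n,p,r):
    q=bot.inverse_kinematics(p,r); print(n,None if q is None else np.round(q,2))
for sg in(1,-1):
  for nm,az0 in(("in",by+np.pi),("out",by)):
    d=np.array([np.cos(az0),np.sin(az0),0])
    g=np.r_[B,.143]+.005*d
    for h in(0,.1,.18): ik(f"{sg}{nm} lift{h}",*pose(g+h*UP,az0,D(40),sg))
    for az in(-.42,-.9,-.2):
      c=np.array([.42*np.cos(az),.42*np.sin(az),0]); u=np.array([np.cos(az),np.sin(az),0])
      sgn=1 if nm=="in" else -1      # final tool back leans: opposite of the start
      gp=c+sgn*u*.04+.029*UP; a=az if nm=="in" else az+np.pi
      for h in(0,.2): ik(f"  {sg}{nm} place az{az} h{h}",*pose(gp+h*UP,a,D(50),-sg))
E
```

```text
1in lift0 [-0.41 -0.    2.12  0.84  0.76  0.09]
1in lift0.1 [-0.41 -0.16  2.04  0.7   0.92  0.31]
1in lift0.18 [-0.41 -0.23  1.94  0.63  1.06  0.44]
  1in place az-0.42 h0 [-0.59  0.82  1.35 -0.14  1.82  1.42]
  1in place az-0.42 h0.2 [-0.59  0.55  1.33 -0.16  2.12  1.38]
  1in place az-0.9 h0 [-1.07  0.82  1.35 -0.14  1.82  1.42]
  1in place az-0.9 h0.2 [-1.07  0.55  1.33 -0.16  2.12  1.38]
  1in place az-0.2 h0 [-0.37  0.82  1.35 -0.14  1.82  1.42]
  1in place az-0.2 h0.2 [-0.37  0.55  1.33 -0.16  2.12  1.38]
1out lift0 [ 0.02  0.86  0.96 -0.33  1.94 -2.08]
1out lift0.1 [ 0.02  0.78  0.89 -0.35  2.08 -2.14]
1out lift0.18 [ 0.02  0.75  0.78 -0.39  2.21 -2.2 ]
  1out place az-0.42 h0 None
  1out place az-0.42 h0.2 None
  1out place az-0.9 h0 None
  1out place az-0.9 h0.2 None
  1out place az-0.2 h0 None
  1out place az-0.2 h0.2 None
-1in lift0 None
-1in lift0.1 [-0.41 -0.16  2.04  0.7   0.92 -2.83]
-1in lift0.18 [-0.41 -0.23  1.94  0.63  1.06 -2.7 ]
  -1in place az-0.42 h0 [-0.59  0.82  1.35 -0.14  1.82 -1.72]
  -1in place az-0.42 h0.2 [-0.59  0.55  1.33 -0.16  2.12 -1.77]
  -1in place az-0.9 h0 [-1.07  0.82  1.35 -0.14  1.82 -1.72]
  -1in place az-0.9 h0.2 [-1.07  0.55  1.33 -0.16  2.12 -1.77]
  -1in place az-0.2 h0 [-0.37  0.82  1.35 -0.14  1.82 -1.72]
  -1in place az-0.2 h0.2 [-0.37  0.55  1.33 -0.16  2.12 -1.77]
-1out lift0 [ 0.02  0.86  0.96 -0.33  1.94  1.06]
-1out lift0.1 [ 0.02  0.78  0.89 -0.35  2.08  1.01]
-1out lift0.18 [ 0.02  0.75  0.78 -0.39  2.21  0.95]
  -1out place az-0.42 h0 None
  -1out place az-0.42 h0.2 None
  -1out place az-0.9 h0 None
  -1out place az-0.9 h0.2 None
  -1out place az-0.2 h0 None
  -1out place az-0.2 h0.2 None
```

```bash
python3 - <<'E'
from h import *
D=np.deg2rad;B=np.array([.606,.0385]);az0=.508+np.pi
d=np.array([np.cos(az0),np.sin(az0),0]);g=np.r_[B,.143]+.005*d
st=lambda n:print(n,round(bot.current_clock(),2),np.round(bot.current_ee_pos(),3),"open",round(bot.current_opening(),3),"grip",round(bot.current_grip_force(),1),"F",np.round(bot.current_contact_force(),1),"M",np.round(bot.current_ft_torque(),2))
bot.goto(*pose(g,az0,D(40),1,back=.12));st("pre")
p,r=pose(g,az0,D(40),1);bot.line_to(p,max_speed=.12);st("at")
bot.set_gripper(.3,60);st("grip")
bot.line_to(p+.03*UP,max_speed=.1);st("lift3")
bot.line_to(p+.2*UP,max_speed=.2);st("lift")
c=bot.read_camera("scene")["pixels"][60:330,230:520];cv2.imwrite("pics/l1.png",cv2.resize(c,None,fx=2,fy=2))
E
```

```text
pre 2.65 [0.545 0.004 0.221] open 0.999 grip 0.0 F [ 0.5  0.  -0.2] M [-0.13  0.27  0.01]
at 3.8 [0.613 0.042 0.129] open 1.001 grip 0.0 F [-0.3 -0.1 -0.2] M [-0.18  0.24 -0.01]
grip 4.53 [0.612 0.042 0.128] open 0.52 grip 59.9 F [-0.7 -0.   0.3] M [-0.22  0.32  0.03]
lift3 4.98 [0.612 0.042 0.158] open 0.523 grip 59.9 F [ 0.4 -0.2 -2.2] M [-0.28  0.54  0.  ]
lift 5.98 [0.611 0.042 0.326] open 0.52 grip 59.9 F [ 0.4 -1.1 -2.3] M [-0.29  0.53  0.  ]
```

View pics/l1.png

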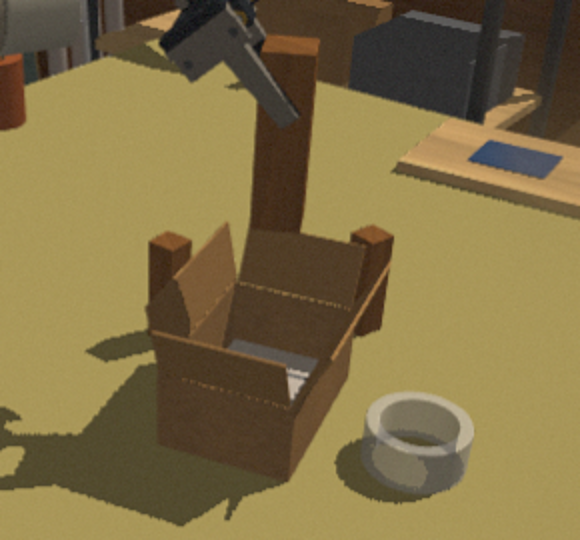

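The block is held upright by its upper part at (285,90) in the picture, clear of the carton, and the width read at the pads is 48 mm. Now I'll lay it down.

```bash
python3 - <<'E'
from h import *
D=np.deg2rad;az=-.45
st=lambda n:print(n,round(bot.current_clock(),2),np.round(bot.current_ee_pos(),3),"open",round(bot.current_opening(),3),"grip",round(bot.current_grip_force(),1),"F",np.round(bot.current_contact_force(),1))
u=np.array([np.cos(az),np.sin(az),0]);g=.46*u+.030*UP
bot.goto(*pose(g+.28*UP,az,D(50),-1));st("above")
p,r=pose(g,az,D(50),-1)
bot.line_to(p+.06*UP,max_speed=.2);st("mid")
for h in(.03,.02,.012,.008,.004,.001,-.002):
    bot.line_to(p+h*UP,max_speed=.06);f=bot.current_contact_force();st(h)
    if h<.01 and f[2]>4: break
c=bot.read_camera("scene");cv2.imwrite("pics/l2.png",c["pixels"])
E
```

```text
above 7.19 [ 0.402 -0.193  0.298] open 0.521 grip 59.9 F [ 0.2  0.  -3.1]
mid 8.44 [ 0.402 -0.194  0.079] open 0.52 grip 59.9 F [ 0.1  0.8 -2.7]
0.03 9.09 [ 0.401 -0.194  0.048] open 0.517 grip 59.9 F [-1.  -0.  -3.2]
0.02 9.41 [ 0.401 -0.194  0.037] open 0.52 grip 59.9 F [-0.6 -0.3 -3.3]
0.012 9.69 [ 0.401 -0.194  0.029] open 0.519 grip 59.9 F [-1.1 -0.  -1.9]
0.008 9.94 [ 0.401 -0.194  0.026] open 0.521 grip 59.9 F [ 0.1 -0.1 -1.5]
0.004 10.19 [ 0.401 -0.194  0.022] open 0.521 grip 59.9 F [-0.6  0.2 -2.9]
0.001 10.44 [ 0.401 -0.194  0.019] open 0.519 grip 59.9 F [ 0.2  0.5 -3. ]
-0.002 10.69 [ 0.401 -0.194  0.017] open 0.519 grip 59.9 F [-0.6  0.5  5.3]
```

View pics/l2.png

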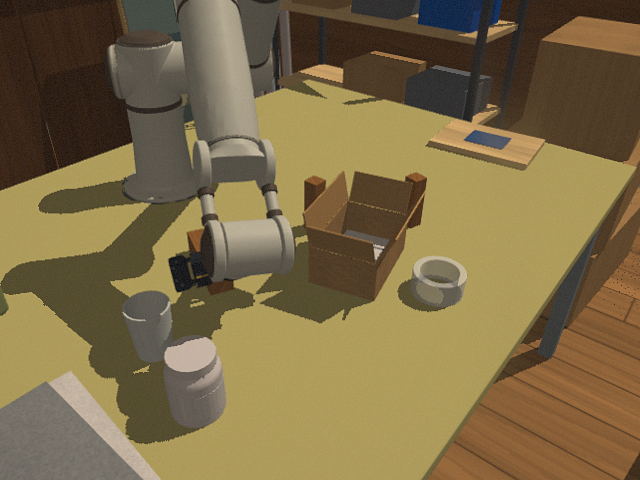

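The block lies on the table at (210,265) under the gripper, with contact felt. The bystanders are untouched. I'll release it, back out, and fold the short flaps.

```bash
cat >> h.py <<'E'
def st(n):print(n,round(bot.current_clock(),2),np.round(bot.current_ee_pos(),3),"F",np.round(bot.current_contact_force(),1))
def fold(axis,s,sg,zf,zh,reach=.067):
    hd=.1 if axis=="y" else .07
    pt=lambda off,z:cw(0,s*(hd-off),z) if axis=="y" else cw(s*(hd-off),0,z)
    r,_=rot(YAW+(np.pi/2 if axis=="y" else 0),0,sg)
    bot.goto(pt(-reach,.24),r);st("above")
    bot.line_to(pt(-reach,zh+.035),max_speed=.25)
    bot.line_to(pt(.015,zh+.035),max_speed=.12);st("up")
    bot.line_to(pt(.04,zh+.027),max_speed=.1);st("over")
    bot.line_to(pt(.045,zh+.012),max_speed=.08);st("low")
    bot.line_to(pt(.045,zf),max_speed=.05);st("down")
    bot.line_to(pt(.045,.20),max_speed=.25)
E
python3 - <<'E'
from h import *
bot.set_gripper(1.0);st("open")
az=-.45;g=.46*np.array([np.cos(az),np.sin(az),0])+.030*UP
p,r=pose(g,az,np.deg2rad(50),-1,back=.16);p[2]+=.03
bot.line_to(p,max_speed=.2);st("back");bot.hold(.1)
bot.set_gripper(0.0,20)
for a,q in(("y",-1),("y",1),("x",-1),("x",1)):
  for sg in(1,-1):
    hd=.16 if a=="y" else .135
    v=cw(0,q*hd,.24) if a=="y" else cw(q*hd,0,.24)
    w=bot.inverse_kinematics(v,rot(YAW+(np.pi/2 if a=="y" else 0),0,sg)[0]);print(a,q,sg,None if w is None else np.round(w,2))
E
```

```text
open 11.53 [ 0.401 -0.194  0.016] F [-0.   0.5 -0.1]
back 12.58 [ 0.511 -0.247  0.15 ] F [0.8 0.9 0.4]
y -1 1 [-0.38  0.35  1.32  0.    1.47  2.51]
y -1 -1 [-0.38  0.35  1.32  0.    1.47 -0.63]
y 1 1 None
y 1 -1 [ 0.11  0.19  1.51  0.    1.44 -0.14]
x -1 1 [-0.27 -0.13  1.84 -0.    1.43 -2.09]
x -1 -1 [-0.27 -0.13  1.84 -0.    1.43  1.05]
x 1 1 [-0.08  0.57  1.02 -0.    1.55 -1.9 ]
x 1 -1 [-0.08  0.57  1.02 -0.    1.55  1.24]
```

```bash
python3 - <<'E'
from h import *
fold("y",-1,-1,.0905,.088)
fold("y",1,-1,.0905,.088)
bot.goto(cw(-.25,-.02,.3),rot(YAW,0,-1)[0]);st("clear")
c=bot.read_camera("scene");d=bot.read_camera("top")
im=np.vstack([cv2.resize(c["pixels"][150:310,180:480],None,fx=2,fy=2)[:290],cv2.resize(d["pixels"][130:290,130:430],None,fx=2,fy=2)[:310]])
cv2.imwrite("pics/f1.png",im)
E
```

```text
above 15.8 [ 0.644 -0.134  0.24 ] F [-0.   0.7  0.8]
up 17.25 [ 0.624 -0.054  0.123] F [ 0.2  0.6 -0.3]
over 17.66 [ 0.617 -0.029  0.114] F [-0.   0.7  0.4]
low 18.01 [ 0.616 -0.025  0.099] F [ 0.9 -1.2 -0.8]
down 18.35 [ 0.617 -0.025  0.09 ] F [ 0.4 -0.6  0.4]
above 19.84 [0.562 0.189 0.239] F [ 0.4 -0.7 -0.5]
up 21.29 [0.582 0.111 0.123] F [ 1.6 -0.4  0.6]
over 21.7 [0.588 0.085 0.115] F [ 0.3  0.2 -0.8]
low 22.05 [0.589 0.081 0.099] F [-0.4  0.8  0.5]
down 22.39 [0.59  0.081 0.09 ] F [0.8 0.1 1.2]
clear 24.07 [ 0.366 -0.053  0.299] F [-0.8 -0.3  0.3]
```

View pics/f1.png

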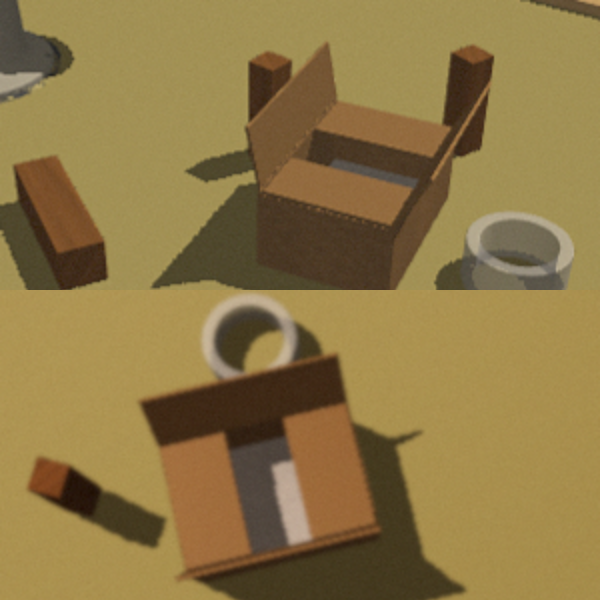

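The short flaps are flat and both long flaps are still open; the block lies at left (60,225). Now I'll fold the long flaps.

```bash
python3 - <<'E'
from h import *
fold("x",-1,-1,.0945,.092,.06)
fold("x",1,-1,.0945,.092)
bot.goto(cw(-.05,.24,.38),rot(YAW,0,-1)[0]);st("clear")
c=bot.read_camera("scene");d=bot.read_camera("top")
cv2.imwrite("pics/g_s.png",c["pixels"]);cv2.imwrite("pics/g_t.png",d["pixels"])
im=np.vstack([cv2.resize(c["pixels"][170:310,170:430],None,fx=3,fy=3)[:300+120],])
cv2.imwrite("pics/g2.png",np.vstack([cv2.resize(c["pixels"][165:305,170:430],None,fx=2.1,fy=2.1),cv2.resize(d["pixels"][150:370,190:450],None,fx=2.1,fy=2.1)[:300]])*1)
E
python3 -c "
import cv2;print(cv2.imread('pics/g2.png').shape)"
```

```text
above 24.77 [ 0.477 -0.004  0.24 ] F [-0.7  0.   0.1]
up 26.14 [0.55  0.014 0.128] F [-0.3  1.2  0.1]
over 26.55 [0.574 0.021 0.119] F [ 0.   0.3 -0. ]
low 26.9 [0.578 0.022 0.103] F [ 0.1 -0.2  0.1]
down 27.24 [0.579 0.022 0.094] F [0.4 0.5 0.7]
above 28.52 [0.734 0.062 0.237] F [ 0.1  0.8 -0.1]
up 29.96 [0.657 0.042 0.128] F [0.2 0.1 0.6]
over 30.37 [0.632 0.036 0.119] F [0.7 0.4 0.3]
low 30.72 [0.626 0.034 0.103] F [ 0.1 -0.8  0.4]
down 31.06 [0.627 0.034 0.094] F [ 1.5 -0.4  0.9]
clear 32.82 [0.495 0.247 0.378] F [ 0.1 -0.1  0.3]
(594, 546, 3)
```

View pics/g2.png

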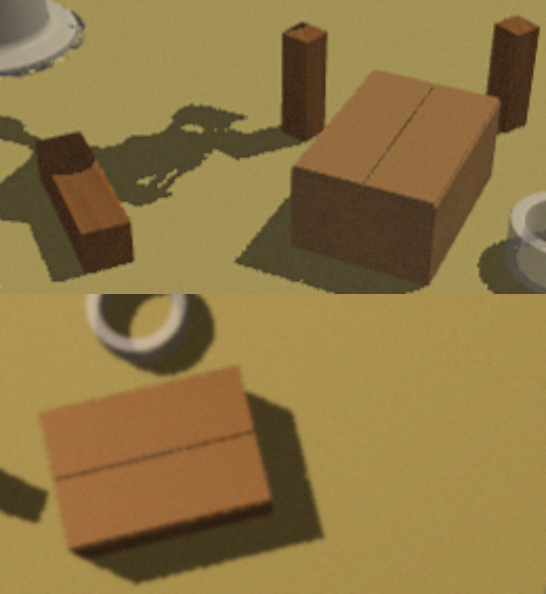

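The carton is fully closed, with the seam from (433,87) to (365,184) in the upper crop. The block lies at (85,200), free of the arm. I'll measure the seam and the block.

```bash
python3 - <<'E'
from h import *
T=cam("top");S=cam("scene")
s=lambda u,v:(u/2.1+170-.26,v/2.1+165-.26); t=lambda u,v:(u/2.1+190-.26,(v-294)/2.1+150-.26)
for a,b in [((58,478),(433,87)),((254,432),(365,184)),((40,412),(499,99)),((240,366),(434,204)),((271,500),(292,167)),((70,548),(375,71))]:
    X,e=tri(T,t(*a),S,s(*b));print("lid",X.round(4),round(e,4),"topz.094",plane(T,t(*a),.094).round(4))
sc=[(38,142),(85,132),(130,222),(80,237)]
print("blk scene z.048",[plane(S,s(*p),.048)[:2].round(4).tolist() for p in sc])
im=T["pixels"];p=proj(T,[.38,-.18,.048])[0];print(p)
x,y=p.astype(int);x0,y0=max(0,x-80),max(0,y-70);c=im[y0:y0+140,x0:x0+160]
hsv=cv2.cvtColor(c,cv2.COLOR_BGR2HSV);m=((hsv[...,0]<15)&(hsv[...,1]>120)&(hsv[...,2]>40)).astype(np.uint8)
cs,_=cv2.findContours(m,0,2)
for k in sorted(cs,key=cv2.contourArea)[::-1][:3]:
    b=cv2.boxPoints(cv2.minAreaRect(k))+[x0,y0];print(cv2.contourArea(k),b.round(0).tolist(),[plane(T,q,.048)[:2].round(4).tolist() for q in b])
cv2.imwrite("pics/b.png",cv2.resize(c,None,fx=4,fy=4,interpolation=cv2.INTER_CUBIC)); print(x0,y0)
E
```

```text
lid [0.5815 0.1193 0.0924] 0.0005 topz.094 [0.5814 0.1192 0.094 ]
lid [ 0.6299 -0.0678  0.093 ] 0.0041 topz.094 [ 0.6281 -0.0692  0.094 ]
lid [0.6467 0.1397 0.0938] 0.0006 topz.094 [0.6464 0.1394 0.094 ]
lid [ 0.6952 -0.0539  0.0936] 0.0026 topz.094 [ 0.694  -0.0547  0.094 ]
lid [ 0.5623 -0.0859  0.0916] 0.0009 topz.094 [ 0.5616 -0.0862  0.094 ]
lid [0.5153 0.1063 0.0923] 0.0032 topz.094 [0.5139 0.105  0.094 ]
blk scene z.048 [[0.2965, -0.166], [0.3186, -0.1228], [0.4655, -0.2], [0.4474, -0.2442]]
[363.99671828 339.36559923]
1831.5 [[336.0, 373.0], [372.0, 299.0], [394.0, 309.0], [358.0, 383.0]] [[0.3133, -0.1228], [0.4632, -0.197], [0.4415, -0.2422], [0.2925, -0.1672]]
283 269
```

View pics/b.png

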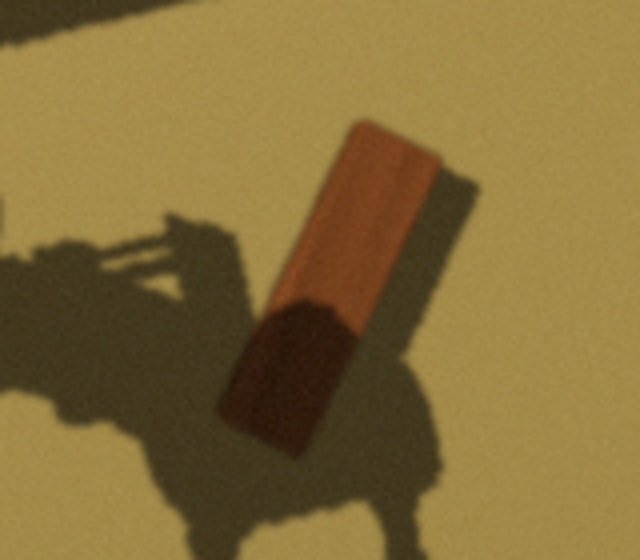

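Both views agree: block centre about (0.379, -0.183), top at 48 mm, size 167 x 49 mm, azimuth -0.46. The lid centre is about (0.6045, 0.027) at 93 mm height, with yaw 0.25. Now I'll do the final pick and place.

```bash
python3 - <<'E'
from h import *
b=np.array([.379,-.183]);C2=np.array([.6045,.027])
r1=rot(-.46,0,1)[0];r2=rot(YAW-np.pi/2,0,1)[0]
bot.set_gripper(1.0)
bot.goto(np.r_[b,.16],r1);st("above")
bot.line_to(np.r_[b,.012],max_speed=.15);st("at")
bot.set_gripper(.3,50);print(bot.current_opening(),bot.current_grip_force());z0=bot.current_ee_pos()[2]
bot.line_to(np.r_[b,.22],max_speed=.2);st("lift");print(bot.current_opening())
bot.goto(np.r_[C2,.22],r2);st("over")
bot.line_to(np.r_[C2,z0+.094+.006],max_speed=.12)
for h in(.003,.001,-.001):
    bot.line_to(np.r_[C2,z0+.094+h],max_speed=.04);st(h)
    if bot.current_contact_force()[2]>1.5:break
bot.set_gripper(1.0);st("rel")
bot.line_to(np.r_[C2,.24],max_speed=.12)
bot.goto(cw(-.25,-.02,.35),r2);st("clear")
c=bot.read_camera("scene");d=bot.read_camera("top")
cv2.imwrite("pics/z.png",np.hstack([cv2.resize(c["pixels"][160:310,290:480],None,fx=2.1,fy=2.1),cv2.resize(d["pixels"][140:290,170:360],None,fx=2.1,fy=2.1)]))
E
```

```text
above 37.26 [ 0.379 -0.183  0.16 ] F [-0.1 -0.4 -0.9]
at 38.39 [ 0.38  -0.184  0.013] F [ 0.4 -0.7 -0.4]
0.518285613786309 49.980992674827576
lift 40.32 [ 0.378 -0.182  0.218] F [ 0.3 -0.3 -3.1]
0.5173629557865852
over 41.62 [0.604 0.026 0.22 ] F [-0.4 -0.  -2.9]
0.003 42.92 [0.605 0.027 0.109] F [ 0.3  0.2 -3.1]
0.001 43.17 [0.604 0.027 0.107] F [ 0.5  1.  -3.4]
-0.001 43.42 [0.605 0.027 0.106] F [-2.2  0.8  3.8]
rel 44.2 [0.605 0.027 0.105] F [ 0.2  0.1 -0.5]
clear 46.54 [ 0.366 -0.053  0.35 ] F [ 0.8 -0.7 -0.1]
```

View pics/z.png

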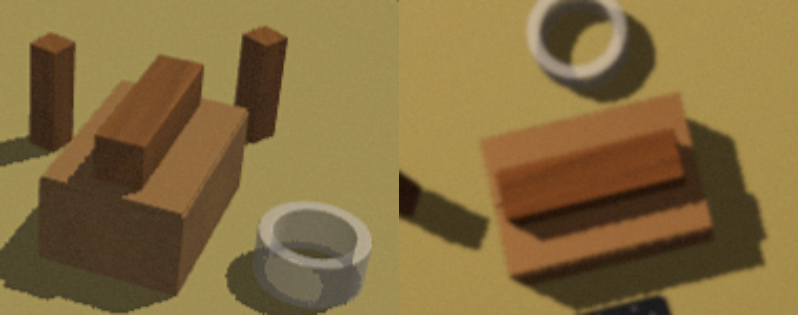

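The block lies along the seam on the closed lid, from (498,172) to (685,180) in the right half, and the flaps are flat. I'll check its far edge numerically before handing in.

```bash
python3 - <<'E'
from h import *
T=cam("top");C2=np.array([.6045,.027])
for p in [(498,172),(672,131)]:
    X=plane(T,((p[0]-399)/2.1+170-.26,p[1]/2.1+140-.26),.142)[:2]-C2;print(round(X@UX,4),round(X@UY,4),"want .024, +-.085")
    ok=abs(X@UX-.024)<.008
    if not ok:break
else: print(bot.job_done())
E
```

```text
0.0209 0.0822 want .024, +-.085
0.02 -0.0831 want .024, +-.085
the job is handed in; nothing more can be done
None
```

The job is handed in at about 47 s of the 72 s allowed: all four flaps were folded flat in the required order, and the block lies released along the seam, within about 4 mm of centre by the last camera check; the jar, cup and tape roll were not touched, and the judge's verdict was not shown.

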